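# Raise a rack fan controller by one click and store it

## Task

Raise the fan speed on the orange-topped controller by one click: lay a fingertip on top of its knurled thumbwheel and roll the top away from the robot by friction until the white stripe clicks from the one-dot to the two-dot position. Only then press that controller's green button fully down to store the setting, and let go. Pinch or lift nothing, and leave the blue-topped controller and the loose things on the bench as they are.

Things in the scene. Friction and masses are not known exactly. Their poses are not given: they have to be found in the camera images.
- amber_unit: Orange-topped fan controller: fixed dark case 110 (x) x 160 (y) x 55 mm high. Origin: centre of its underside, on the bench. It stands left or right of the blue one, yaw up to 0.45 rad. Black knurled thumbwheel (64 mm dia, 22 wide, axle along unit y) stands 18 mm proud at unit x 0, y -32 mm; green button at x 0, y +45. 1, 2, 3 white dots beside the wheel at x -21, 0, +21 mm mark the detents.
- amber_wheel_crown (a point): Point at the crown (highest point) of the orange unit's wheel when not pressed, 73 mm above the bench, mid width. It is fixed to the case. The axle is sprung: pressed from above the wheel sinks up to 7 mm, about 2 N to start and 0.9 N per mm, then it is solid; grippy rim (friction about 1.1). 22 mm of fingertip travel over the crown without slip is one click.
- amber_wheel (a joint): Wheel angle, rad: 0 = detent 1 (white stripe at the one dot, robot side), 0.7 = detent 2 (stripe on top, two dots), 1.4 = detent 3 (far side). Grows as the wheel's top rolls along unit +x (away from the robot at yaw 0). Let go, it snaps to the nearest detent (peak about 0.035 N m; humps at 0.35 and 1.05). Stops at -0.1 and 1.5. Starts in detent 1.
- amber_button_top (a point): Centre of the top of the orange unit's green button, 26 mm diameter, 22 mm above the case (77 mm above the bench). It moves with the button.
- amber_button (a joint): Press depth of that button, 0 = up, 0.006 m = fully down (about 5 N); springs back.
- blue_unit: The blue-topped controller, otherwise the same as the orange one; to be left alone.
- blue_wheel (a joint): Angle of the blue unit's wheel, same meaning; starts in detent 2 (0.7) and must stay there.
- blue_button (a joint): Press depth of the blue unit's button; must not be pressed.
- drive_center (a point): Centre of a loose drive in its caddy, 121 x 72 x 18 mm, lying flat; bystander.
- driver_grip (a point): Point on the handle of a loose screwdriver lying on the bench, 200 mm long, 26 mm high; bystander.
- tape_center (a point): Centre of a loose yellow ring of tape lying flat, 84 mm outside diameter, 20 mm high; bystander.
There are look-alikes about, which are no part of the job. Leave any turquoise or yellow look-alike of the amber_unit alone.

How it is judged (in metres and radians):
On the way, in this order (a step that is already met when the one before it is completed fails the run):
1. the orange unit's wheel sits in detent 2, let go (value of joint amber_wheel between 0.55 and 0.85 rad and contact force between the fingers and amber_wheel below 0.1 N), for 0.2 s.
2. the orange unit's button is pressed fully down with the wheel still in detent 2 (value of joint amber_wheel between 0.55 and 0.85 rad and value of joint amber_button above 0.0045 m), for 0.05 s.
At the end, for the whole second after the job is handed in: The orange unit's wheel rests in detent 2 (0.7 +- 0.15 rad), its button has been pressed at least 4.5 mm after that and is up again, the blue unit's wheel is still in detent 2 and its button up, and the drive, screwdriver and tape lie within 15 mm of where they were (value of joint amber_wheel between 0.55 and 0.85 rad and value of joint each of amber_button, blue_button below 0.0015 m and value of joint blue_wheel between 0.55 and 0.85 rad and velocity of joint amber_wheel between -0.1 and 0.1 rad/s and distance of each of drive_center, driver_grip, tape_center from where it was at the start of the episode below 0.015 m); the robot touches nothing.
It fails at once if the orange unit's button pressed (over 3 mm) while its wheel is not in detent 2 (0.35 to 1.05 rad) (value of joint amber_button above 0.003 m and (value of joint amber_wheel below 0.35 rad or value of joint amber_wheel above 1.05 rad)).
It fails at once if the wheel overshoots into detent 3 (past 1.15 rad): more than one click (value of joint amber_wheel above 1.15 rad).
It fails at once if the wheel is pinched by its flat sides (over 2 N) instead of rolled by its rim (contact force between the fingers and amber_wheel_c1 above 2 N or contact force between the fingers and amber_wheel_c2 above 2 N).
It fails at once if the blue unit's wheel is turned (over 0.3 rad) or its button pressed (over 2 mm) (value of joint blue_wheel below 0.4 rad or value of joint blue_wheel above 1 rad or value of joint blue_button above 0.002 m).
It fails at once if the drive, screwdriver or tape is moved or lifted by more than 15 mm (distance of any of drive_center, driver_grip, tape_center from where it was at the start of the episode above 0.015 m).
It also fails if it takes over 37 s, if anything falls off the work surface, if the arm or the gripper's body presses on something with over 40 N, if the wrist force passes 120 N, or if a joint passes its speed limit or range.

## Robot

A 6-joint arm with a two-finger parallel gripper is mounted at the origin on the work surface. World frame = base frame: x ahead of the robot, y to its left, z up, the work surface at z = 0. Lengths are in mm, angles in degrees, forces in N, time in s.
With the tool pointing down it reaches from about 350 to 850 mm from the base axis. Payload 8.1 kg.
Tool frame: the origin (TCP) lies midway between the tips of the shut fingers; the grasp point (between the pads) lies grip_depth behind it (grip_depth is the distance from the TCP to the grasp point, in mm); z points along the fingers, y is the line along which they close (so a half turn about z gives the same grasp; the last joint's range is limited). The gripper opens to 85 mm and grips with 20 to 120 N. Pads are 22 mm wide; open, the fingers measure 114 mm over their backs; the gripper's body (76 mm by 85 mm) begins 54 mm behind the grasp point. The pads swing forward as they close: fully open they stand 13 mm farther back than shut.
Start: joints at [70.737, 7.471, 85.268, -0, 87.261, -4.893], TCP at [148.885, 581.239, 231.292] pointing down, gripper open.
Joint ranges: [-169.43, 169.43], [-51.17, 129.36], [1.28, 143.12], [-76.62, 256.62], [0, 156.53], [-152.29, 152.29]. Speed limits (degrees/s): [136.94, 136.94, 159.86, 180, 180, 180].

## Interface

Orientations are given as [roll, pitch, yaw] about the fixed x, y, z axes, in that order (R = Rz(yaw) Ry(pitch) Rx(roll)).
In Python, from bench import sense, snapshot, hand_in, grip_depth gives the robot as it stands. The module is installed in compiled form; this text tells all that it offers.
- The arm moves only by the tool apply_moves, never from a script. Its argument "series" is text: rows parted by semicolons, each of 5 numbers parted by spaces: the shift along the tool's x, y, z each as a share of 0.3 m, from -1 to 1, then the turn about the tool's z as a share of 2 rad, from -1 to 1, then the gripper's target within -1 to 1 (shut at 1, half-way at 0, fully open at -1). In form: tx ty tz twist gripper; .... A call has 1 to 5 rows; each row shifts and turns the commanded pose from where the row before left it, along the tool's axes as they then stand; what a row does not reach is not made up. A row lasts 1/12 s, in which the tool goes at most 41.7 mm and 7.16 degrees, less where a joint would pass 70% of its speed; a pose out of reach is approached as far as the arm can. A call with a number of a shift or a turn outside -1 to 1 is refused whole. A call with a gripper value outside its range is refused whole. The fingers move at their own pace and stop on an object; "squeeze" is the grip in N (left out, the last holds). Time passes only in rows, so rows that do not move let the fingers close. It gives the time, the measured TCP pose, the force, the opening and the grip force at its end, in the units of the state.
- sense(): the state, without advancing time (a new reading comes with each control period).
- snapshot(name): name is "side" or "top"; returns a dict with "frame" (400x640x3 uint8, blue, green, red), "depth" (400x640 float32, mm along the optical axis (not along the pixel's ray), 0 where there is no reading), "intrinsics" (3x3 intrinsics, pixels), "dist" ([k1, k2, p1, p2, k3] as OpenCV has them; the pictures are not rectified), "extrinsics" (4x4, takes a point from camera to world coordinates). Camera axes: x right, y down, z forward; pixel columns grow to the right and rows downward; lengths in mm; the calibration is good to about 2 mm. A picture is of the moment at which its call begins.
- hand_in(): hands the job in; it is judged then, once.
The state is a dict: "time": time; "joint_pos": joint angles; "qd": joint speeds; "joint_efforts": joint torques, N m; "tool_pos": TCP position; "tcp_rot": TCP orientation; "ft_force": force on the tool from outside, world axes, zero at the start; "wrist_torque": the same for the moment, N m; "finger_gap": finger opening in mm; "grip_force": force on a finger pad.
Only numpy, scipy, OpenCV 4.12 (cv2) and the standard library are available. Lean on these libraries where they do the work, as an engineer would, in place of code of your own. Each camera call takes 0.05 s, during which the arm holds its last target. There are 200 camera calls.

## Working session

There is one attempt and no reset: what is moved stays moved. The work goes in short steps, Python scripts to look and compute and a tool call to move; the robot and the scene stay as the last step left them, time stands still between calls to the robot, and variables do not carry over. Pictures are saved under pics/ and viewed, at most 10 in all, crops included, and the job is handed in when it is done.

Besides the shell and the picture viewer there is one more tool, called after ">>>" in YAML: its name, and indented under it one key for each argument. apply_moves: Moves the arm, as the interface text tells. Its arguments: {"type":"object","properties":{"series":{"type":"string"},"squeeze":{"type":"number"}},"required":["series"]}

```bash
mkdir -p pics
python3 - <<'E'
from bench import *
import cv2,pickle
d={n:snapshot(n) for n in("top","side")}
pickle.dump(d,open('s.pkl','wb'))
for n in d: cv2.imwrite(f'pics/{n}0.png',d[n]['frame']); print(n,d[n]['extrinsics'].round(3).tolist(),d[n]['intrinsics'].tolist(),d[n]['dist'])
print(sense(),grip_depth)
E
```

```text
top [[0.001, -0.989, 0.148, 383.428], [-1.0, -0.005, -0.024, 159.407], [0.024, -0.148, -0.989, 1180.473], [0.0, 0.0, 0.0, 1.0]] [[402.2022364585523, 0.0, 316.22471952761], [0.0, 402.2022364585523, 205.2148890196127], [0.0, 0.0, 1.0]] [0.03119609 0.         0.         0.         0.        ]
side [[0.838, -0.318, 0.443, -176.527], [-0.545, -0.453, 0.706, -992.365], [-0.024, -0.833, -0.553, 950.181], [0.0, 0.0, 0.0, 1.0]] [[518.3932491239399, 0.0, 312.2383382447445], [0.0, 518.3932491239399, 194.6974209201864], [0.0, 0.0, 1.0]] [0.00461905 0.         0.         0.         0.        ]
{'time': 0.1, 'joint_pos': array([ 7.07382370e+01,  7.51180672e+00,  8.53247119e+01, -2.52149599e-04,
        8.72615551e+01, -4.89218843e+00]), 'qd': array([ 0.11106563, -0.10751769, -0.10383568, -0.01695786,  0.05808369,
       -0.03848424]), 'joint_efforts': array([-5.00085189e-04, -5.70955646e+01, -5.01941085e+01, -3.37928213e-04,
        8.32184160e-03, -3.77226945e-05]), 'tool_pos': array([148.70820857, 580.75519207, 230.32261257]), 'tcp_rot': array([-1.79902262e+02, -8.11290597e-03,  1.65630431e+02]), 'ft_force': array([-0.16567529,  0.36457996, -0.02065685]), 'wrist_torque': array([ 0.03612818, -0.00154618,  0.0253877 ]), 'grip_force': 0.0, 'finger_gap': 85.56690607190129} 18.700000000000003
```

View pics/top0.png

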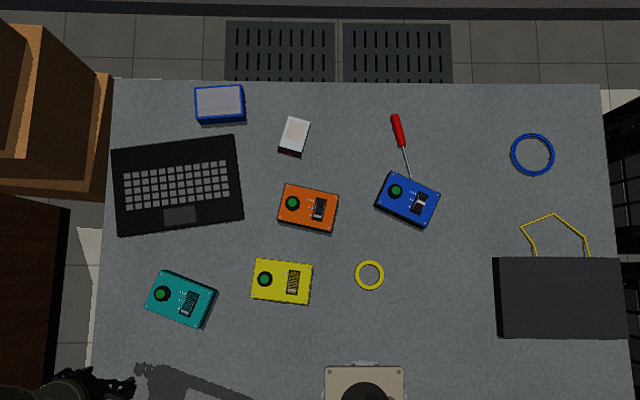

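View pics/side0.png

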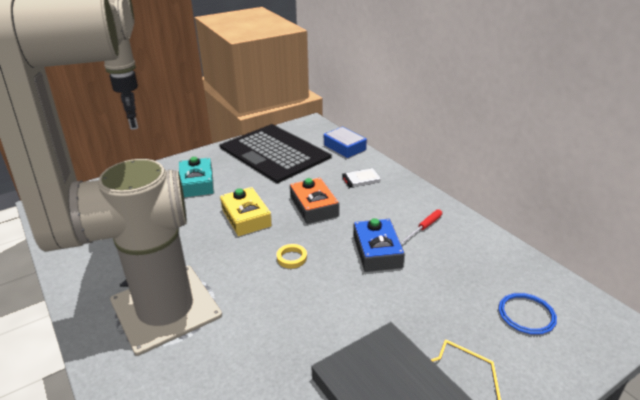

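Top view: the candidates are the orange unit (308,208), the yellow look-alike (282,282), the turquoise look-alike (181,298) and the blue unit (408,200). I choose orange at (308,208), with its button at (292,203) and its wheel at (319,208). In the side view it is at (314,199).

```bash
cat > h.py <<'E'
import cv2,numpy as np
def cast(s,px,z):
    u=cv2.undistortPoints(np.float64(px).reshape(-1,1,2),s['intrinsics'],s['dist']).reshape(-1,2)
    E=s['extrinsics']; r=np.c_[u,np.ones(len(u))]@E[:3,:3].T; o=E[:3,3]
    return o+r*((z-o[2])/r[:,2])[:,None]
def blob(m,c,R):
    n,l,st,ce=cv2.connectedComponentsWithStats(m)
    k=[i for i in range(1,n) if np.hypot(*(ce[i]-c))<R]
    k=max(k,key=lambda i:st[i,4]); return l==k,ce[k],st[k,4]
E
python3 - <<'E'
from h import *;import pickle
d=pickle.load(open('s.pkl','rb'))
for n,c,cb in(("top",(308,208),(292,203)),("side",(314,199),(309,183))):
    s=d[n];h=cv2.cvtColor(s['frame'],cv2.COLOR_BGR2HSV)
    o=cv2.inRange(h,(5,150,100),(16,255,255)); g=cv2.inRange(h,(45,80,30),(80,255,255))
    m,ce,a=blob(o,c,20); ys,xs=np.nonzero(m)
    P=cast(s,np.c_[xs,ys],55)[:,:2].astype(np.float32)
    r=cv2.minAreaRect(P); print(n,'rect',r)
    bm,bc,ba=blob(g,cb,8); b=cast(s,[bc],77)[0]; print('btn',bc,ba,b)
    # depth-based height check
    D=s['depth'];print('case z',[ (s['extrinsics']@np.r_[np.linalg.inv(s['intrinsics'])@[x,y,1]*D[y,x],1])[:3].round(1) for x,y in [(int(bc[0]),int(bc[1]))]])
    C=np.array(r[0]); v=b[:2]-C; print('C->btn',v,np.hypot(*v),np.degrees(np.arctan2(-v[0],v[1])))
    x,y=map(int,c);I=s['frame'][y-35:y+35,x-45:x+45]
    cv2.imwrite(f'pics/{n}c.png',cv2.resize(I,None,fx=7,fy=7,interpolation=cv2.INTER_CUBIC))
E
```

```text
top rect ((547.0443725585938, 156.26573181152344), (153.1743621826172, 103.4457015991211), 77.3768539428711)
btn [291.76712329 201.91780822] 73 [557.40571701 200.52958624  77.        ]
case z [array([560. , 202.7,  77.1])]
C->btn [10.36134445 44.26385443] 45.46038129895275 -13.174662884514156
side rect ((546.9276123046875, 154.64651489257812), (151.2981414794922, 101.85263061523438), 77.42842102050781)
btn [308.27906977 181.27906977] 43 [554.35332508 193.00335425  77.        ]
case z [array([553.3, 192.9,  78.5])]
C->btn [ 7.42571278 38.35683936] 39.06902015782398 -10.956666371946369
```

View pics/topc.png

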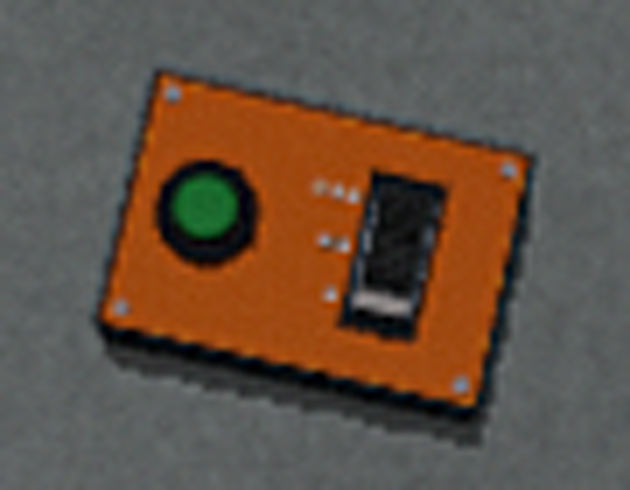

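The crop shows the orange unit with its green button at upper left and the white stripe at the one-dot end of the wheel. That gives yaw ≈ -12.6°, crown ≈ (540,125,73) and button ≈ (557,200,77). The top face measured 153x103 mm, close to the 160x110 given, and depth put the button at 77 mm. I'll move over at height with the fingers shut.

>>> apply_moves:
  series: "-0.08 -0.0575 0 0 1;-0.08 -0.0575 0 0 1;-0.08 -0.0575 0 0 1;-0.08 -0.0575 0 0 1;-0.08 -0.0575 0 0 1"

```text
time: 0.52
tool_pos: [244.1, 466.5, 230.7]
tcp_rot: [-179.9, -0.0, 165.7]
ft_force: [1.2, 0.2, 0.1]
finger_gap: 25.8
grip_force: 0.0
```

>>> apply_moves:
  series: "-0.08 -0.0575 0 0 1;-0.08 -0.0575 0 0 1;-0.08 -0.0575 0 0 1;-0.08 -0.0575 0 0 1;-0.08 -0.0575 0 0 1"

```text
time: 0.93
tool_pos: [339.0, 353.2, 230.9]
tcp_rot: [-180.0, -0.0, 165.6]
ft_force: [0.7, -0.0, 0.0]
finger_gap: -0.1
grip_force: 0.0
```

>>> apply_moves:
  series: "-0.08 -0.0575 0 0 1;-0.08 -0.0575 0 0 1;-0.08 -0.0575 0 0 1;-0.08 -0.0575 0 0 1;-0.08 -0.0575 0 0 1"

```text
time: 1.35
tool_pos: [433.9, 239.9, 230.9]
tcp_rot: [-180.0, -0.0, 165.6]
ft_force: [0.2, 0.3, -0.1]
finger_gap: 0.0
grip_force: 0.0
```

>>> apply_moves:
  series: "-0.08 -0.0575 0 0 1;-0.08 -0.0575 0 0 1;-0.08 -0.0575 0 0 1;-0.08 -0.0575 0 0 1;-0.08 -0.0575 0 0 1"

```text
time: 1.77
tool_pos: [528.7, 126.6, 230.8]
tcp_rot: [-180.0, -0.0, 165.6]
ft_force: [0.1, -0.2, 0.1]
finger_gap: 0.1
grip_force: 0.0
```

>>> apply_moves:
  series: "0 0 0 0.06 1;0 0 0 0.06 1;0 0 0 0.06 1;0 0 0 0.06 1;0 0 0 0.06 1"

```text
time: 2.18
tool_pos: [528.0, 127.7, 230.7]
tcp_rot: [-180.0, -0.0, 130.9]
ft_force: [-0.1, 0.2, 0.3]
finger_gap: 0.2
grip_force: 0.0
```

>>> apply_moves:
  series: "0 0 0 0.06 1;0 0 0 0.06 1;0 0 0 0.06 1;0 0 0 0.06 1;0 0 0 0.06 1"

```text
time: 2.6
tool_pos: [527.9, 127.9, 230.8]
tcp_rot: [-179.9, 0.0, 96.5]
ft_force: [0.2, -0.5, 0.0]
finger_gap: -0.1
grip_force: 0.0
```

>>> apply_moves:
  series: "0 0 0 0.06 1;0 0 0 0.06 1;0 0 0 0.05 1;0 0 0 0 1;0 0 0 0 1"

```text
time: 3.02
tool_pos: [528.0, 127.9, 230.9]
tcp_rot: [-180.0, 0.0, 77.6]
ft_force: [-0.4, 0.0, -0.4]
finger_gap: -0.2
grip_force: 0.0
```

>>> apply_moves:
  series: "0 0 0.1 0 1;0 0 0.1 0 1;0 0 0.1 0 1;0 0 0.1 0 1;0 0 0.06 0 1"

```text
time: 3.43
tool_pos: [526.1, 127.6, 89.5]
tcp_rot: [-179.8, 0.1, 77.6]
ft_force: [-0.8, -0.9, -0.9]
finger_gap: 0.2
grip_force: 0.0
```

>>> apply_moves:
  series: "0 0 0.02 0 1;0 0 0.01 0 1;0 0 0 0 1"

```text
time: 3.68
tool_pos: [528.4, 127.9, 84.6]
tcp_rot: [180.0, -0.0, 77.5]
ft_force: [1.1, 0.8, 0.3]
finger_gap: 0.0
grip_force: 0.0
```

Run:
```python
from bench import *;import cv2,numpy as np
a=snapshot('side')['frame'];b=snapshot('top')['frame']
f=lambda I,x,y:cv2.resize(I[y-40:y+40,x-40:x+40],None,fx=5,fy=5,interpolation=cv2.INTER_CUBIC)
cv2.imwrite('pics/n1.png',np.hstack([f(a,318,195),f(b,310,208)]))
print(sense()['tool_pos'],sense()['ft_force'])
```

```text
[529.53578781 128.07613613  86.09085645] [ 0.16855227 -0.03766149 -0.24544773]
```

View pics/n1.png

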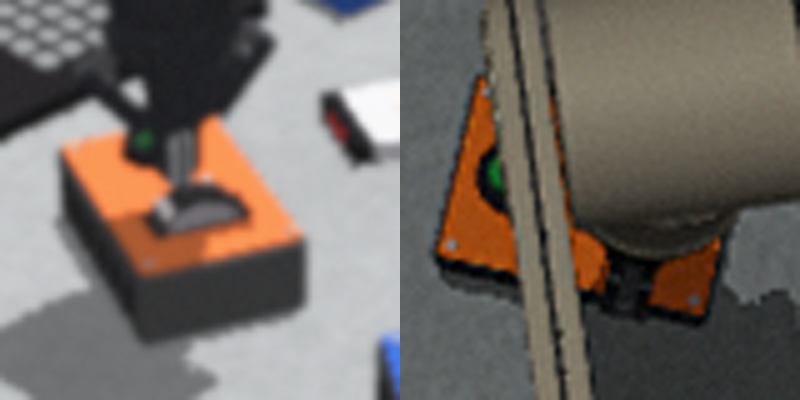

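The fingertip hangs just above the robot-side part of the wheel, over the stripe (side crop (180,190)), and it is centred across the wheel's width. I'll lower gently.

>>> apply_moves:
  series: "0 0 0.013 0 1;0 0 0.013 0 1;0 0 0.01 0 1;0 0 0 0 1;0 0 0 0 1"

```text
time: 4.2
tool_pos: [528.0, 127.9, 73.2]
tcp_rot: [-180.0, 0.0, 77.4]
ft_force: [0.7, 0.2, -0.9]
finger_gap: -0.6
grip_force: 0.0
```

>>> apply_moves:
  series: "0 0 0.004 0 1;0 0 0.004 0 1;0 0 0.004 0 1;0 0 0 0 1;0 0 0 0 1"

```text
time: 4.62
tool_pos: [528.5, 128.0, 70.2]
tcp_rot: [180.0, -0.0, 77.4]
ft_force: [-0.5, -0.2, 3.8]
finger_gap: -0.0
grip_force: 2.0
```

>>> apply_moves:
  series: "0 0 0.004 0 1;0 0.004 0 0 1;0 0.006 0 0 1;0 0.006 0 0 1;0 0.006 0 0 1"

```text
time: 5.03
tool_pos: [534.7, 126.5, 68.8]
tcp_rot: [-180.0, -0.0, 77.4]
ft_force: [-2.3, -0.1, 5.7]
finger_gap: -0.1
grip_force: 2.8
```

>>> apply_moves:
  series: "0 0.006 0 0 1;0 0.006 0 0 1;0 0.006 0 0 1;0 0.006 0 0 1;0 0 0 0 1"

```text
time: 5.45
tool_pos: [542.7, 124.8, 69.3]
tcp_rot: [179.9, -0.0, 77.4]
ft_force: [1.1, -0.3, 5.9]
finger_gap: 0.2
grip_force: 2.7
```

>>> apply_moves:
  series: "0 0.006 0 0 1;0 0.006 0 0 1;0 0.006 0 0 1;0 0.005 0 0 1;0 0 0 0 1"

```text
time: 5.87
tool_pos: [549.7, 123.2, 69.4]
tcp_rot: [179.9, -0.0, 77.4]
ft_force: [0.4, 0.0, 4.6]
finger_gap: 0.0
grip_force: 2.6
```

Run:
```python
from bench import *;import cv2,numpy as np
a=snapshot('side')['frame']
cv2.imwrite('pics/n2.png',cv2.resize(a[155:235,278:358],None,fx=6,fy=6,interpolation=cv2.INTER_CUBIC))
print(sense()['tool_pos'],sense()['ft_force'])
```

```text
[549.67244418 123.27730582  69.41084743] [ 1.80012462 -0.55924066  4.89393304]
```

View pics/n2.png

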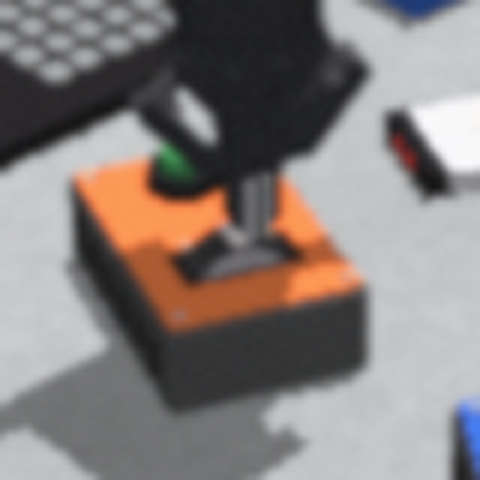

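The stripe now sits at the crown just behind the fingertip (232,232). I'll lift straight up and check.

>>> apply_moves:
  series: "0 0 -0.01 0 1;0 0 -0.02 0 1;0 0 -0.06 0 1;0 0 -0.08 0 1;0 0 -0.08 0 1"

```text
time: 6.33
tool_pos: [547.1, 123.3, 143.4]
tcp_rot: [-179.8, 0.1, 77.4]
ft_force: [1.2, -0.1, -0.5]
finger_gap: -0.1
grip_force: 0.0
```

>>> apply_moves:
  series: "0.08 0 0 0 1;0.08 0 0 0 1;0.09 0 0 0 1;0 0 0 0 1;0 0 0 0 1"

```text
time: 6.75
tool_pos: [564.2, 197.5, 143.3]
tcp_rot: [-179.9, 0.0, 77.5]
ft_force: [-1.1, -0.0, 0.6]
finger_gap: 0.1
grip_force: 0.0
```

Run:
```python
from bench import *;import cv2,numpy as np
a=snapshot('side')['frame'];b=snapshot('top')['frame']
f=lambda I,x,y:cv2.resize(I[y-40:y+40,x-40:x+40],None,fx=5,fy=5,interpolation=cv2.INTER_CUBIC)
cv2.imwrite('pics/n3.png',np.hstack([f(a,318,195),f(b,310,208)]))
s=sense();print(s['tool_pos'],s['ft_force'],s['time'])
```

```text
[564.20068978 196.08987549 143.1940618 ] [-1.06565484 -0.70699058 -0.26529734] 6.85
```

View pics/n3.png

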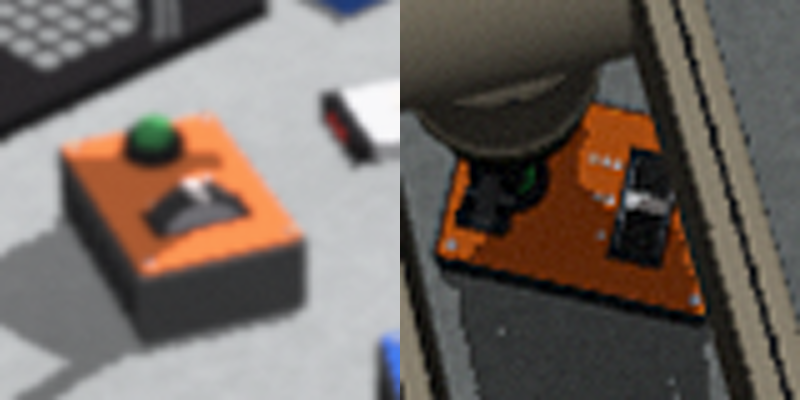

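The wheel clicked over: the stripe is on top at the two dots (side (197,187), top (645,202)). Now the button: shift about -7.5 mm along tool y, then go down.

>>> apply_moves:
  series: "0.005 -0.025 0 0 1;0 0 0.06 0 1;0 0 0.06 0 1;0 0 0.06 0 1;0 0 0.02 0 1"

```text
time: 7.27
tool_pos: [555.4, 198.5, 80.6]
tcp_rot: [-179.8, 0.1, 77.3]
ft_force: [-0.7, 0.6, -0.4]
finger_gap: 0.2
grip_force: 0.0
```

>>> apply_moves:
  series: "0 0 0 0 1;0 0 0 0 1;0 0 0 0 1"

```text
time: 7.52
tool_pos: [558.6, 199.7, 85.2]
tcp_rot: [179.9, -0.0, 77.4]
ft_force: [0.1, -0.2, 0.3]
finger_gap: 0.0
grip_force: 0.0
```

>>> apply_moves:
  series: "0 0 0.01 0 1;0 0 0.006 0 1;0 0 0.006 0 1;0 0 0 0 1;0 0 0 0 1"

```text
time: 7.93
tool_pos: [557.9, 199.7, 77.2]
tcp_rot: [180.0, -0.0, 77.4]
ft_force: [0.5, 0.5, -0.5]
finger_gap: -0.2
grip_force: 0.0
```

>>> apply_moves:
  series: "0 0 0.007 0 1;0 0 0.007 0 1;0 0 0.006 0 1;0 0 0 0 1;0 0 0 0 1"

```text
time: 8.35
tool_pos: [558.1, 199.8, 71.4]
tcp_rot: [180.0, -0.0, 77.4]
ft_force: [-0.4, -0.8, 4.5]
finger_gap: 0.3
grip_force: 2.3
```

One more small push to reach the stop, then up and away.

>>> apply_moves:
  series: "0 0 0.005 0 1;0 0 0.003 0 1;0 0 0 0 1;0 0 0 0 1"

```text
time: 8.68
tool_pos: [558.3, 199.8, 70.8]
tcp_rot: [180.0, -0.0, 77.4]
ft_force: [-7.9, -2.0, 18.6]
finger_gap: 0.0
grip_force: 9.3
```

>>> apply_moves:
  series: "0 0 -0.02 0 1;0 0 -0.06 0 1;0 0 -0.1 0 1;0 0 -0.1 0 1;0 0 -0.1 0 1"

```text
time: 9.1
tool_pos: [557.1, 199.5, 183.0]
tcp_rot: [-179.9, 0.0, 77.4]
ft_force: [0.3, 0.2, 0.3]
finger_gap: -0.1
grip_force: 0.0
```

>>> apply_moves:
  series: "0.1 0 0 0 1;0.1 0 0 0 1;0.1 0 0 0 1;0 0 0 0 1;0 0 0 0 1"

```text
time: 9.52
tool_pos: [577.0, 288.8, 181.6]
tcp_rot: [-179.9, 0.0, 77.5]
ft_force: [-0.6, -0.9, -0.2]
finger_gap: -0.2
grip_force: 0.0
```

Run:
```python
from bench import *;import cv2
a=snapshot('side')['frame']
cv2.imwrite('pics/n4.png',a)
s=sense();print(s['tool_pos'],s['ft_force'],s['time'])
```

```text
[576.9858136  287.716674   181.67192427] [-0.08007793 -1.09651508  1.03499509] 9.5667
```

View pics/n4.png

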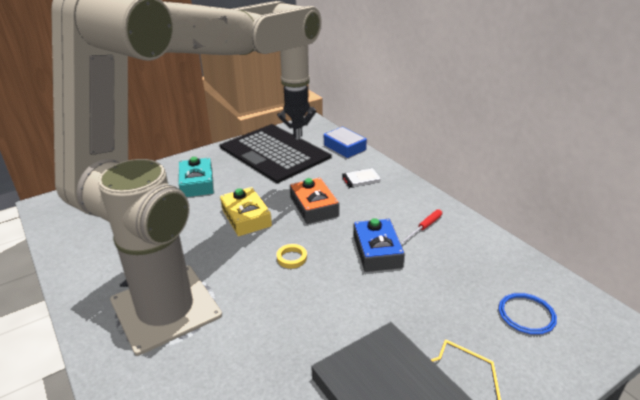

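The button bottomed out (18.6 N at the stop) and is up again. The stripe is still on top at (316,196), the arm is clear, and nothing else has moved.

```bash
python3 -c "from bench import *;print(hand_in())"
```

```text
the job is handed in; nothing more can be done
None
```

The job is handed in: the orange unit's wheel was rolled one click to two dots, its button was then pressed to the stop and released, and the last picture showed nothing else moved; no verdict came back from the judge.

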